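# Turn the rebuild tray round: tip out the worn parts, lay in the new ones

### The arm

A 6-joint arm with a two-finger parallel gripper is mounted at the origin on the work surface. World frame = base frame: x ahead of the robot, y to its left, z up, the work surface at z = 0. Lengths are in m, angles in rad, forces in N, time in s.
With the tool pointing down it reaches from about 0.35 to 0.975 m from the base axis. Payload 4.9 kg.
Tool frame: the origin (TCP) lies at the very end of the fingers, on their centre line; the grasp point (between the pads) lies 19 mm behind it; z points along the fingers, y is the line along which they close (so a half turn about z gives the same grasp; the last joint's range is limited). The gripper opens to 85 mm and grips with 20 to 120 N. Pads are 22 mm wide; open, the fingers measure 114 mm over their backs; the gripper's body (76 mm by 85 mm) begins 54 mm behind the grasp point. The pads swing forward as they close: fully open they stand 13 mm farther back than shut.
Start: joints at [-1.279, 0.053, 1.613, -0, 1.476, -0.119], TCP at [0.25, -0.573, 0.231] pointing down, gripper open.
Joint ranges: [-3.01, 3.01], [-1.01, 2.22], [0.06, 2.58], [-1.02, 4.17], [0.09, 2.62], [-3.14, 3.14]. Speed limits (rad/s): [2.57, 2.57, 3.14, 3.14, 3.14, 3.14].

### API

Orientations are given as a rotation vector (axis times angle).
In Python, from station import * gives the robot as it stands.
- The arm moves only by the shell command python3 -m crank 'ROWS' [OPENING] [FORCE]. ROWS is JSON, a list of rows, each an object with "offset": the shift along the tool's x, y, z in m, a list of three; "twist": the turn, a rotation vector about the tool's x, y, z in degrees, a list of three. In form: [{"offset": [x, y, z], "twist": [rx, ry, rz]}, ...]. A call has 1 to 20 rows; each row is the pose to reach, as a shift and turn from the pose commanded when the call began, along the tool's axes at that moment; what a row does not reach only later rows make up. A row lasts 1/8 s, in which the tool goes at most 62.5 mm and 10.7 degrees, less where a joint would pass 70% of its speed; a pose out of reach is approached as far as the arm can. A call with a gripper value outside its range is refused whole. OPENING is the opening, from 0 (shut) to 1 (fully open), set as the call begins (- or left out, the last holds). The fingers move at their own pace and stop on an object; FORCE is the grip in N (left out, the last holds). Time passes only in rows, so rows that repeat a pose let the fingers close. It gives the time, the measured TCP pose, the force, the opening and the grip force at its end, in the units of the state.
- get_obs(): the state, without advancing time (a new reading comes with each control period).
- get_image(name): name is "scene" or "top" or "wrist"; returns the picture (400x640x3 uint8, red, green, blue); there is no depth.
- get_calibration(name): a dict with "intrinsics" (3x3 intrinsics, pixels), "world_from_camera" (4x4, takes a point from camera to world coordinates); the wrist camera has in their place "tool_from_camera" (4x4, takes a point from camera to tool coordinates, whose origin is the TCP and whose axes are the flange's). Camera axes: x right, y up, looking along -z (the intrinsics and any distortion apply to the point x, -y, -z); pixel columns grow to the right and rows downward; lengths in m; the calibration is good to about 2 mm. The wrist camera is an equidistant fisheye: a pixel r from the principal point sees the ray r / f radians off the axis. A picture is of the moment at which its call begins: read the wrist's pose just before it. get_calibration takes no time and is no camera call.
- finish_job(): hands the job in; it is judged then, once.
Trained networks look in the newest picture that a camera, given by its name, has taken for a name from the list of things; names that differ only in an ending like _2 or _b are one class to them, and where a whole thing is asked for, a point or a joint stands for the part that bears it (a point fixed in the world has none). Each returns a list of dicts, best first, with "confidence" (0 to 1); they miss things now and then, are a little off and sometimes report something else, mostly with a low value. They report only what shows in the picture. A call takes as long as a camera call.
- cut_out(query, camera): "region" (400x640 bool, what is visible of it) and "rect" ([centre column, centre row, width, height] in pixels, round what is visible of it).
The state is a dict: "t": time; "q": joint angles; "dq": joint speeds; "effort": joint torques, N m; "tool_pos": TCP position; "tool_rot": TCP orientation; "contact_force": force on the tool from outside, world axes, zero at the start; "wrist_torque": the same for the moment, N m; "opening": finger opening in m; "grip_force": force on a finger pad.
Only numpy, scipy, OpenCV 4.12 (cv2) and the standard library are available. Lean on these libraries where they do the work, as an engineer would, in place of code of your own. Each camera call takes 0.05 s, during which the arm holds its last target. There are 200 camera calls.

### The job

Turn the green tray round for the next cylinder: squeeze the two red buttons on its handle to unclip it, lift it off its dock with its load of worn parts, tip them all into the open blue steel bin, and clip the empty tray back down on its dock with both buttons sprung out. Drop the odd worn parts still lying on the bench (chrome rod end, brass muffler, white sleeve) into the bin as well. Then put every new part standing on the bench (end cap, piston, seal-kit carton, red gland: whichever are there) into the tray, and leave the tools and bottles where they are.

Things in the scene. Friction and masses are not known exactly. Their poses are not given: they have to be found in the camera images.
- dock: grey steel base bolted to the bench, 146 x 236 mm, that the green tray clips onto. Origin on the bench under the tray's middle; x from the tray's pouring edge to its handle (roughly away from the robot), z up. The tray sits on its flat top 45 mm up, between low flared guide lips on all four sides (reaching 19 mm above the top, 2.5 mm play, 45-degree flare)
- tray_floor (a point): middle of the inner floor of the green steel tray: pan 160 (x) x 216 mm (y), sheet 3 mm, side and rear walls 40 mm high, 0.28 kg empty. x points to the handle, z up out of the tray. 3 mm above the pan's underside, so 48 mm above the bench when docked and straight over the dock's origin
- tray_spout (a point): middle of the tray's pouring edge at its front, 80 mm along -x from tray_floor and 6 mm above it; axes as tray_floor. The front is open but for a ramp over the last 22 mm that rises these 6 mm; parts slide out over it when the tray is tipped more than about 40 degrees, edge down
- tray_grip (a point): middle of the tray's black handle, between and level with its two red buttons: 106 mm along x and 82 mm above tray_floor, same axes. Handle block 40 (x) x 64 mm (y), top 25 mm above this point. Squeezed, the buttons draw the hooks in and the tray lifts straight up; it is carried, tipped and set down by them. Two hook legs hang under the handle, to 23 mm below the pan's underside, bevelled
- button_front (a joint): how far the red button on the handle's front (-x) face is pressed in: 0 m free, 0.008 fully in; spring 3 N at first, 7 N at the end. Button 30 mm wide (y), 26 mm high; 58 mm over both buttons when free, 42 mm when both are in. Both beyond about 0.006: the tray is unclipped. Let go with the tray down on the dock, they spring out and it is clipped
- button_rear (a joint): how far the red button on the handle's rear (+x) face is pressed in, as the front one. Let go, the two hooks spring 4 mm under the front and rear edges of the slot in the dock (middle 106 mm along x from the dock origin; 37 mm long in x, 52 mm wide in y, steel 8 mm thick); squeezed, they pass it with 3.5 mm to spare each way
- bin: blue steel parts bin, open box 240 mm in x by 300 mm in y, 100 mm high, walls and floor 4 mm. Origin on the bench under its middle, x roughly away from the robot, y to its left, z up. Its lid, hinged on the left rim (+y), is propped open, leaning 18 degrees outwards, 290 mm high
- rod_end1_c (a point): WORN part, lying in the tray at the start: chrome rod-end eye, 73 mm long in x, eye 34 mm across, 16 mm thick, under 0.1 kg; point at its centre. May be absent (None)
- rod_end2_c (a point): WORN part, lying in the tray at the start: as rod_end1, under 0.1 kg; point at its centre. May be absent (None)
- muffler1_c (a point): WORN part, lying in the tray at the start: brass muffler, 72 mm long in x, 26 mm across its square nut, under 0.1 kg; point at its centre. May be absent (None)
- sleeve1_c (a point): WORN part, lying in the tray at the start: white nylon bearing sleeve, 38 mm diameter, 42 mm long along z, standing at the start, under 0.1 kg; point at its centre. May be absent (None)
- tie_rod_c (a point): WORN part, lying in the tray at the start: short black steel tie rod, 120 mm long in y, 16 mm thick with two 22 mm nuts, under 0.1 kg; point at its centre. May be absent (None)
- rod_end3_c (a point): WORN part, still lying on the bench at the start: as rod_end1, under 0.1 kg; point at its centre. May be absent (None)
- muffler2_c (a point): WORN part, still lying on the bench at the start: as muffler1, under 0.1 kg; point at its centre. May be absent (None)
- sleeve2_c (a point): WORN part, still lying on the bench at the start: as sleeve1, under 0.1 kg; point at its centre. May be absent (None)
- end_cap_c (a point): NEW part, standing on the bench at the start: square bare-aluminium cylinder end cap, 56 x 56 mm (x, y), 34 mm high, 0.16 kg; point at its centre, half-way up. May be absent (None)
- piston_c (a point): NEW part, standing on the bench at the start: blue cylinder piston with black rings, upright, 50 mm diameter, 44 mm high, 0.14 kg; point at its centre, half-way up. May be absent (None)
- seal_kit_c (a point): NEW part, standing on the bench at the start: cardboard seal-kit carton with a yellow band, 46 mm (x) x 64 mm (y), 42 mm high, 0.06 kg; point at its centre, half-way up. May be absent (None)
- gland_c (a point): NEW part, standing on the bench at the start: red rod gland, upright: 52 mm flange 16 mm high, above it a 42 mm diameter body, 46 mm high overall, 0.12 kg; point at its centre, half-way up. May be absent (None)
- grease_jar: bystander, to be left where it lies: jar with a yellow cap, 66 mm diameter, 85 mm high; origin at its underside
- spanner: bystander, to be left where it lies: steel spanner, 190 mm; origin at its underside
- mallet: bystander, to be left where it lies: mallet, 260 mm; origin at its underside
- driver: bystander, to be left where it lies: screwdriver with an orange handle, 200 mm; origin at its underside
- oil_can: bystander, to be left where it lies: white bottle with a red cap, 60 mm diameter, 170 mm high; origin at its underside

How it is judged:
By the outcome, as a careful person would: the job done as asked, in the order asked, and still so for the second after the job is handed in, with the robot touching nothing.
Of rod_end1, rod_end2, muffler1, sleeve1, tie_rod only 3 to 5 are there at a start; the rules pass over those that are not, and their reading is None.
Of end_cap, piston, seal_kit, gland only 2 to 3 are there at a start; the rules pass over those that are not, and their reading is None.
Of rod_end3, muffler2, sleeve2 only 2 to 3 are there at a start; the rules pass over those that are not, and their reading is None.
At some moment in a run one of end_cap, piston, seal_kit, gland may be knocked a few centimetres aside while the robot is not near it.
It also fails if it takes over 210 s, if anything falls off the work surface, if the arm or the gripper's body presses on something with over 40 N, if the wrist force passes 120 N, or if a joint passes its speed limit or range.

## Working session

There is one attempt and no reset: what is moved stays moved. The work goes in short steps, Python scripts to look and compute and a shell command to move; the robot and the scene stay as the last step left them, time stands still between calls to the robot, and variables do not carry over. Pictures are saved under pics/ and viewed, at most 14 in all, crops included, and the job is handed in when it is done.

```bash
ls; mkdir -p pics
python3 - <<'E'
from station import *
import cv2,numpy as np
o=get_obs();print({k:np.round(v,3).tolist() for k,v in o.items()})
for n in ("scene","top"):
    im=get_image(n);cv2.imwrite(f"pics/{n}0.png",im[:,:,::-1])
for n in ("scene","top","wrist"):
    c=get_calibration(n);print(n,{k:np.round(v,3).tolist() for k,v in c.items()})
E
```

```text
pics
{'t': 0.0, 'q': [-1.279, 0.053, 1.614, 0.0, 1.476, -0.119], 'dq': [0.001, -0.0, -0.001, 0.001, -0.0, 0.0], 'effort': [-0.0, -39.368, -37.018, 0.0, 0.007, -0.0], 'tool_pos': [0.249, -0.572, 0.23], 'tool_rot': [-3.073, -0.64, 0.0], 'contact_force': [-0.087, -0.496, -0.547], 'wrist_torque': [-0.023, -0.042, -0.004], 'grip_force': 0.0, 'opening': 0.085}
scene {'intrinsics': [[379.117, 0.0, 314.874], [0.0, 379.117, 194.966], [0.0, 0.0, 1.0]], 'world_from_camera': [[0.071, -0.823, 0.564, 1.137], [0.997, 0.049, -0.053, -0.156], [0.016, 0.567, 0.824, 0.902], [0.0, 0.0, 0.0, 1.0]]}
top {'intrinsics': [[504.193, 0.0, 323.491], [0.0, 504.193, 205.094], [0.0, 0.0, 1.0]], 'world_from_camera': [[0.049, 0.978, -0.202, 0.281], [-0.999, 0.049, -0.007, -0.104], [0.003, 0.202, 0.979, 1.551], [0.0, 0.0, 0.0, 1.0]]}
wrist {'intrinsics': [[309.707, 0.0, 316.406], [0.0, 309.707, 200.295], [0.0, 0.0, 1.0]], 'tool_from_camera': [[-0.001, 0.957, 0.289, 0.074], [1.0, 0.001, 0.0, 0.001], [-0.0, 0.289, -0.957, -0.143], [0.0, 0.0, 0.0, 1.0]]}
```

View pics/top0.png

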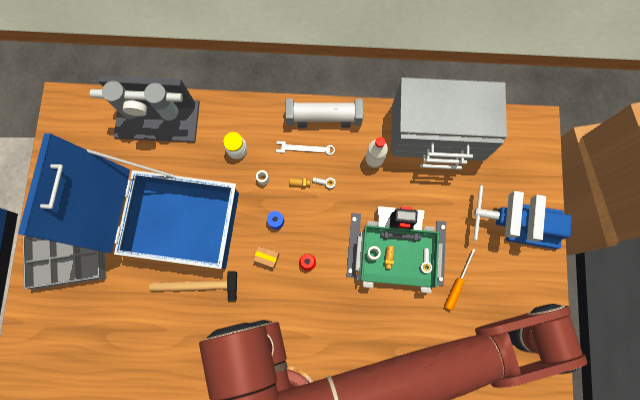

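View pics/scene0.png

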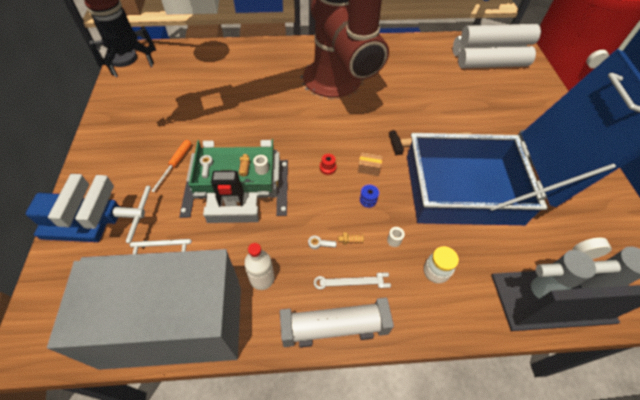

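```bash
cat > h.py <<'E'
from station import *
import numpy as np, cv2
from scipy.spatial.transform import Rotation as R
def rays(cam,px,obs=None):
    c=get_calibration(cam);K=c["intrinsics"];px=np.atleast_2d(np.array(px,float))
    x=(px-[K[0][2],K[1][2]])/K[0][0]
    if cam=="wrist":
        r=np.linalg.norm(x,axis=1)+1e-12
        d=np.c_[x[:,0]/r*np.sin(r),-x[:,1]/r*np.sin(r),-np.cos(r)]
        T=np.eye(4);o=obs or get_obs();T[:3,:3]=R.from_rotvec(o["tool_rot"]).as_matrix();T[:3,3]=o["tool_pos"]
        M=T@np.array(c["tool_from_camera"])
    else:
        d=np.c_[x[:,0],-x[:,1],-np.ones(len(x))];M=np.array(c["world_from_camera"])
    return M[:3,3],d@M[:3,:3].T
def at(cam,px,z,obs=None):
    o,d=rays(cam,px,obs);return (o+d*((z-o[2])/d[:,2])[:,None])[:,:2]
def proj(cam,P,obs):
    c=get_calibration(cam);K=c["intrinsics"];P=np.atleast_2d(P)
    if cam=="wrist":
        T=np.eye(4);T[:3,:3]=R.from_rotvec(obs["tool_rot"]).as_matrix();T[:3,3]=obs["tool_pos"];M=T@np.array(c["tool_from_camera"])
    else: M=np.array(c["world_from_camera"])
    q=(P-M[:3,3])@M[:3,:3]; 
    if cam=="wrist":
        s=np.hypot(q[:,0],q[:,1])+1e-12;r=np.arctan2(s,-q[:,2]);u=np.c_[q[:,0]/s*r,-q[:,1]/s*r]
    else: u=np.c_[q[:,0],-q[:,1]]/-q[:,2:]
    return u*K[0][0]+[K[0][2],K[1][2]]
def down(yaw):  # tool z down; yaw = world direction (deg) of tool x; half-turn variants equivalent
    return R.from_euler("z",yaw,degrees=True)*R.from_euler("x",180,degrees=True)
def go(pos,rot=None,obs=None,label=""):
    """print offset/twist from the current measured pose to the world target"""
    o=obs or get_obs();r0=R.from_rotvec(o["tool_rot"]);rot=rot or r0
    off=r0.inv().apply(np.array(pos)-o["tool_pos"]);tw=np.degrees((r0.inv()*rot).as_rotvec())
    print(label,"offset",off.round(4).tolist(),"twist",tw.round(1).tolist(),"dist %.3f ang %.0f"%(np.linalg.norm(off),np.linalg.norm(tw)))
def st():
    o=get_obs();r=R.from_rotvec(o["tool_rot"]).as_matrix()
    print("t %.2f pos %s x %s z %s F %s open %.4f grip %.1f q %s"%(o["t"],np.round(o["tool_pos"],4),r[:,0].round(2),r[:,2].round(2),np.round(o["contact_force"],1),o["opening"],o["grip_force"],np.round(o["q"],2)));return o
E
python3 - <<'E'
from h import *
zs={"dock":.045,"tray_floor":.048,"button_front":.13,"button_rear":.13,"bin":.1,"rod_end1_c":.008,"muffler1_c":.013,"sleeve1_c":.021,"tie_rod_c":.059,"end_cap_c":.017,"piston_c":.022,"seal_kit_c":.021,"gland_c":.023,"oil_can":.08,"grease_jar":.04,"spanner":.005}
for n,z in zs.items():
  for cam in ("top","scene"):
    if n in("spanner","oil_can","grease_jar") and cam=="scene":continue
    get_image(cam) if n=="dock" else 0
    for d in cut_out(n,cam)[:4]:
        if d["confidence"]<.3: continue
        m=d["region"];ys,xs=np.nonzero(m);ct=[xs.mean(),ys.mean()]
        P=at(cam,np.c_[xs,ys],z)[:, :2]
        (cx,cy),(w,h),a=cv2.minAreaRect((P*1000).astype(np.float32))
        print(n,cam,"%.2f"%d["confidence"],np.round(ct,0),"xy",at(cam,ct,z)[0].round(3),"mar",[round(v) for v in(cx,cy,w,h,a)])
E
```

```text
dock top 0.69 [456. 291.] xy [ 0.354 -0.495] mar [383, -508, 27, 184, 67]
dock top 0.56 [389. 244.] xy [ 0.482 -0.296] mar [471, -318, 288, 245, 88]
dock top 0.40 [201. 286.] xy [0.332 0.257] mar [331, 281, 85, 257, 3]
dock scene 0.61 [240. 197.] xy [ 0.543 -0.304] mar [478, -318, 287, 287, 86]
tray_floor top 0.90 [400. 252.] xy [ 0.459 -0.328] mar [482, -328, 228, 241, 87]
tray_floor top 0.63 [402. 236.] xy [ 0.507 -0.333] mar [507, -330, 121, 22, 89]
tray_floor scene 0.56 [230. 173.] xy [ 0.46  -0.336] mar [456, -332, 232, 229, 86]
button_front top 0.56 [400. 253.] xy [ 0.448 -0.317] mar [470, -317, 216, 223, 88]
button_front top 0.53 [404. 226.] xy [ 0.526 -0.327] mar [525, -328, 12, 26, 3]
button_rear top 0.44 [262. 178.] xy [0.647 0.089] mar [647, 90, 44, 32, 30]
button_rear scene 0.53 [227. 195.] xy [ 0.595 -0.323] mar [595, -323, 71, 30, 20]
bin top 0.95 [127. 208.] xy [0.544 0.482] mar [556, 472, 641, 312, 80]
bin scene 0.69 [530. 154.] xy [0.485 0.51 ] mar [408, 608, 377, 1078, 24]
rod_end1_c top 0.60 [426. 263.] xy [ 0.434 -0.414] mar [441, -414, 74, 37, 1]
rod_end1_c scene
[... 1065 characters left out ...]
 49, 74]
seal_kit_c top 0.72 [400. 253.] xy [ 0.461 -0.333] mar [484, -333, 235, 242, 88]
seal_kit_c scene 0.61 [369. 163.] xy [0.428 0.073] mar [427, 73, 66, 77, 72]
seal_kit_c scene 0.43 [205. 164.] xy [ 0.403 -0.416] mar [408, -415, 85, 32, 6]
gland_c top 0.56 [307. 262.] xy [ 0.418 -0.052] mar [419, -52, 42, 42, 3]
gland_c scene 0.68 [327. 164.] xy [ 0.424 -0.054] mar [422, -55, 48, 81, 84]
oil_can top 0.57 [376. 153.] xy [ 0.756 -0.246] mar [759, -246, 64, 98, 66]
grease_jar top 0.78 [235. 146.] xy [0.77  0.194] mar [770, 193, 83, 69, 5]
spanner top 0.74 [302. 148.] xy [ 0.783 -0.014] mar [786, -23, 37, 189, 1]
spanner top 0.69 [400. 236.] xy [ 0.514 -0.335] mar [515, -335, 121, 20, 89]
```

Run:
```python
from h import *
print(at("top",[[131,171],[237,183],[227,267],[116,257]],.1).round(3).tolist())
print(at("top",[[262,176],[298,183],[323,183]],.01).round(3).tolist())
print(at("scene",[[414,138],[533,142],[541,203],[413,205]],.1).round(3).tolist())
st();go([.50,-.34,.34],down(90))
```

```text
[[0.656, 0.484], [0.635, 0.166], [0.386, 0.174], [0.399, 0.495]]
[[0.684, 0.106], [0.666, -0.009], [0.67, -0.088]]
[[0.406, 0.195], [0.44, 0.536], [0.647, 0.472], [0.633, 0.142]]
t 1.65 pos [ 0.2496 -0.573   0.2313] x [0.92 0.4  0.  ] z [-0.  0. -1.] F [-1.   0.  -0.1] open 0.0853 grip 0.0 q [-1.28  0.05  1.61 -0.    1.48 -0.12]
 offset [0.3226, -0.1136, -0.1087] twist [-0.0, -0.0, -66.5] dist 0.359 ang 66
```

```bash
python3 -m crank '[{"offset":[0.05,-0.02,-0.05],"twist":[0,0,-10]},{"offset":[0.1,-0.04,-0.1],"twist":[0,0,-20]},{"offset":[0.15,-0.06,-0.109],"twist":[0,0,-30]},{"offset":[0.2,-0.075,-0.109],"twist":[0,0,-40]},{"offset":[0.25,-0.09,-0.109],"twist":[0,0,-50]},{"offset":[0.29,-0.105,-0.109],"twist":[0,0,-60]},{"offset":[0.323,-0.114,-0.109],"twist":[0,0,-66.5]},{"offset":[0.323,-0.114,-0.109],"twist":[0,0,-66.5]},{"offset":[0.323,-0.114,-0.109],"twist":[0,0,-66.5]}]' 1 60
python3 - <<'E'
from h import *
o=st();im=get_image("wrist");cv2.imwrite("pics/w1.png",im[:,:,::-1])
# predicted handle-top corners/tray corners for guess
g=np.array([.555,-.33]);
for n in("tray_floor","button_front","button_rear","dock"):
  for d in cut_out(n,"wrist")[:3]: print(n,round(d["confidence"],2),np.round(d["rect"],0))
E
```

```text
t: 2.78
tool_pos: [0.4998, -0.3398, 0.3402]
tool_rot: [-2.222, -2.221, 0.001]
contact_force: [-0.8, -1.2, 0.6]
opening: 0.0857
grip_force: 0.0
t 2.77 pos [ 0.4998 -0.3398  0.3402] x [ 0.  1. -0.] z [-0. -0. -1.] F [-0.8 -1.2  0.6] open 0.0857 grip 0.0 q [-0.72 -0.04  1.52 -0.    1.65 -0.72]
tray_floor 0.91 [304. 154. 170. 169.]
tray_floor 0.2 [486.  18.  17.  35.]
button_front 0.77 [344. 164.   7.  28.]
button_rear 0.5 [384. 168.   7.  28.]
dock 0.65 [487.  18.  17.  31.]
dock 0.62 [300. 145. 178. 186.]
```

View pics/w1.png

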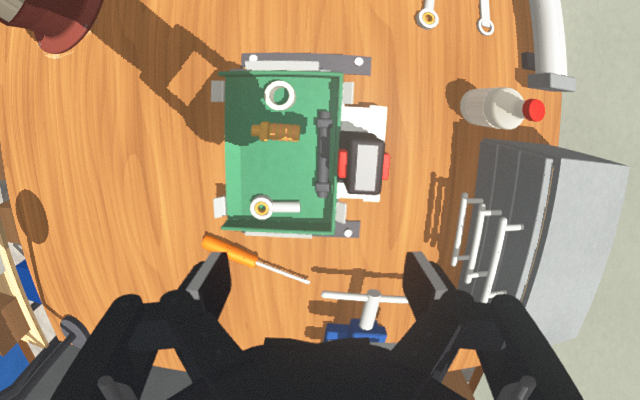

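Run:
```python
from h import *
o=get_obs()
for n in("button_front","button_rear"):
    d=cut_out(n,"wrist")[0];ys,xs=np.nonzero(d["region"]);P=at("wrist",np.c_[xs,ys],.135,o);print(n,P.mean(0).round(4),P.min(0).round(3),P.max(0).round(3))
im=get_image("wrist");h=cv2.cvtColor(im,cv2.COLOR_RGB2HSV)
g=((h[...,0]>55)&(h[...,0]<90)&(h[...,1]>80)).astype(np.uint8);g=cv2.morphologyEx(g,cv2.MORPH_OPEN,np.ones((3,3)))
ys,xs=np.nonzero(g);print(xs.min(),xs.max(),ys.min(),ys.max())
# edges: left (front) edge per row, rear wall right edge per row
for y in range(85,225,20):
    r=np.nonzero(g[y])[0];print(y,r.min(),r.max(),at("wrist",[r.min(),y],.054,o)[0].round(4),at("wrist",[r.max(),y],.088,o)[0].round(4))
for x in range(235,335,20):
    c=np.nonzero(g[:,x])[0];print(x,c.min(),c.max(),at("wrist",[x,c.min()],.088,o)[0].round(4),at("wrist",[x,c.max()],.088,o)[0].round(4))
c=im[130:205,325:400,::-1];cv2.imwrite("pics/w1c.png",cv2.resize(c,None,fx=8,fy=8,interpolation=cv2.INTER_NEAREST))
```

```text
button_front [ 0.5295 -0.3275] [ 0.524 -0.344] [ 0.534 -0.312]
button_rear [ 0.5809 -0.3309] [ 0.577 -0.346] [ 0.585 -0.314]
223 341 71 234
85 259 341 [ 0.4219 -0.2313] [ 0.5314 -0.2357]
105 243 328 [ 0.3987 -0.2584] [ 0.5152 -0.2615]
125 233 339 [ 0.3833 -0.286 ] [ 0.5292 -0.2869]
145 225 316 [ 0.3701 -0.3141] [ 0.5    -0.3127]
165 226 315 [ 0.3698 -0.3433] [ 0.4986 -0.3388]
185 226 336 [ 0.3677 -0.3731] [ 0.5262 -0.3655]
205 227 335 [ 0.3666 -0.4039] [ 0.5253 -0.3931]
235 110 229 [ 0.396 -0.265] [ 0.3857 -0.4285]
255 71 230 [ 0.4231 -0.2156] [ 0.4146 -0.4296]
275 71 231 [ 0.4487 -0.2168] [ 0.4429 -0.4309]
295 71 232 [ 0.4739 -0.2176] [ 0.4707 -0.4322]
315 72 233 [ 0.4989 -0.2192] [ 0.4984 -0.4337]
```

View pics/w1c.png

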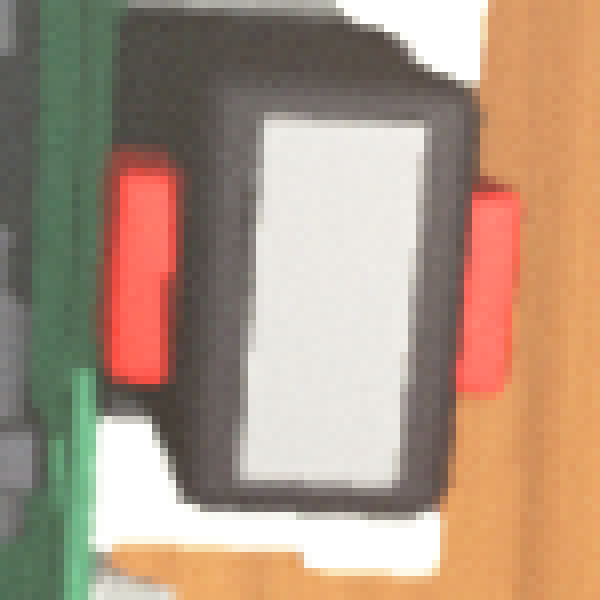

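```bash
python3 -m crank '[{"offset":[0.006,0.03,0.04],"twist":[0,0,2.5]},{"offset":[0.011,0.055,0.09],"twist":[0,0,2.5]},{"offset":[0.011,0.055,0.14],"twist":[0,0,2.5]},{"offset":[0.011,0.055,0.16],"twist":[0,0,2.5]},{"offset":[0.011,0.055,0.16],"twist":[0,0,2.5]},{"offset":[0.011,0.055,0.16],"twist":[0,0,2.5]}]' 1 60
python3 - <<'E'
from h import *
o=st();go([.555,-.329,.108],down(87.5))
get_image("wrist")
for n in("button_front","button_rear"):
  for d in cut_out(n,"wrist")[:2]:
    ys,xs=np.nonzero(d["region"]);P=at("wrist",np.c_[xs,ys],.135,o);print(n,round(d["confidence"],2),P.mean(0).round(4),P.min(0).round(3),P.max(0).round(3))
E
```

```text
t: 3.92
tool_pos: [0.5562, -0.3296, 0.1835]
tool_rot: [2.266, 2.17, 0.001]
contact_force: [-0.2, -0.0, 0.4]
opening: 0.0849
grip_force: 0.0
t 3.92 pos [ 0.5562 -0.3296  0.1835] x [ 0.04  1.   -0.  ] z [ 0. -0. -1.] F [-0.2 -0.   0.4] open 0.0849 grip 0.0 q [-0.65  0.13  1.61 -0.    1.4  -0.61]
 offset [0.0007, -0.0015, 0.0755] twist [0.2, 0.2, 0.0] dist 0.075 ang 0
button_front 0.63 [ 0.5283 -0.3273] [ 0.523 -0.346] [ 0.533 -0.308]
button_rear 0.6 [ 0.5798 -0.3287] [ 0.575 -0.347] [ 0.584 -0.31 ]
```

```bash
python3 -m crank '[{"offset":[0.001,-0.002,0.03],"twist":[0,0,0]},{"offset":[0.001,-0.002,0.055],"twist":[0,0,0]},{"offset":[0.001,-0.002,0.0755],"twist":[0,0,0]},{"offset":[0.001,-0.002,0.0755],"twist":[0,0,0]},{"offset":[0.001,-0.002,0.0755],"twist":[0,0,0]}]' 1 60 
python3 -m crank '[{"offset":[0,0,0],"twist":[0,0,0]},{"offset":[0,0,0],"twist":[0,0,0]},{"offset":[0,0,0],"twist":[0,0,0]},{"offset":[0,0,0],"twist":[0,0,0]},{"offset":[0,0,0],"twist":[0,0,0]},{"offset":[0,0,0],"twist":[0,0,0]},{"offset":[0,0,0],"twist":[0,0,0]},{"offset":[0,0,0],"twist":[0,0,0]}]' 0 100
```

```text
t: 4.7
tool_pos: [0.5539, -0.3279, 0.1061]
tool_rot: [2.267, 2.172, 0.0]
contact_force: [1.3, 0.8, 0.7]
opening: 0.0856
grip_force: 0.0
t: 5.7
tool_pos: [0.5546, -0.3283, 0.1075]
tool_rot: [2.266, 2.17, 0.001]
contact_force: [-1.0, 0.9, 7.2]
opening: 0.0389
grip_force: 102.9
```

```bash
python3 -m crank '[{"offset":[0,0,-0.005],"twist":[0,0,0]},{"offset":[0,0,-0.01],"twist":[0,0,0]},{"offset":[0,0,-0.018],"twist":[0,0,0]},{"offset":[0,0,-0.028],"twist":[0,0,0]},{"offset":[0,0,-0.04],"twist":[0,0,0]},{"offset":[0,0,-0.06],"twist":[0,0,0]},{"offset":[0,0,-0.06],"twist":[0,0,0]},{"offset":[0,0,-0.06],"twist":[0,0,0]}]'
python3 - <<'E'
from h import *
o=st()
im=get_image("wrist");s=get_image("scene")
cv2.imwrite("pics/w2.png",np.vstack([im[:,:,::-1][:280,100:500],s[60:280,100:500,::-1]]))
E
```

```text
t: 6.7
tool_pos: [0.5532, -0.3273, 0.165]
tool_rot: [2.269, 2.173, 0.0]
contact_force: [0.4, -1.0, -6.1]
opening: 0.0387
grip_force: 101.4
t 6.70 pos [ 0.5532 -0.3273  0.165 ] x [ 0.04  1.   -0.  ] z [ 0. -0. -1.] F [ 0.4 -1.  -6.1] open 0.0387 grip 101.4 q [-0.65  0.14  1.63  0.    1.37 -0.61]
```

View pics/w2.png

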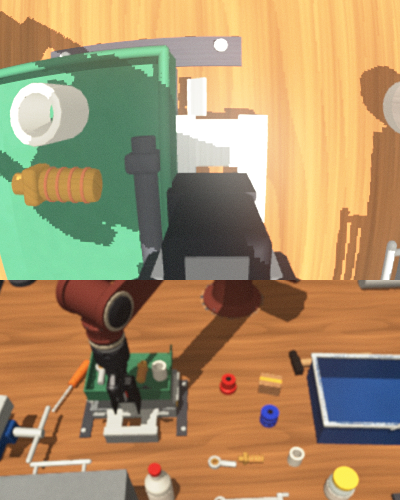

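Run:
```python
from h import *
o=get_obs()
go([.56,.31,.34],down(87.2),o,"level")
for th in(60,65):
  q=R.from_rotvec(np.radians(-th)*np.array([-np.sin(np.radians(-3)),np.cos(np.radians(-3)),0]))*down(87)
  go([.586,.31,.33],q,o,th)
```

```text
level offset [0.6369, -0.0204, -0.1755] twist [-0.1, -0.1, 0.3] dist 0.661 ang 0
60 offset [0.638, 0.0056, -0.1655] twist [-60.1, -0.3, 0.5] dist 0.659 ang 60
65 offset [0.638, 0.0056, -0.1655] twist [-65.1, -0.4, 0.4] dist 0.659 ang 65
```

```bash
python3 -m crank '[{"offset":[0,0,-0.02],"twist":[0,0,0]},{"offset":[0,0,-0.05],"twist":[0,0,0]},{"offset":[0.01,0,-0.09],"twist":[0,0,0]},{"offset":[0.03,0,-0.13],"twist":[0,0,0]},{"offset":[0.06,0,-0.16],"twist":[0,0,0]},{"offset":[0.1,0,-0.17],"twist":[0,0,0]},{"offset":[0.145,0,-0.175],"twist":[0,0,0]},{"offset":[0.19,0,-0.175],"twist":[0,0,0]},{"offset":[0.235,0,-0.175],"twist":[0,0,0]},{"offset":[0.28,-0.005,-0.175],"twist":[0,0,0]},{"offset":[0.325,-0.01,-0.175],"twist":[0,0,0]},{"offset":[0.37,-0.01,-0.175],"twist":[0,0,0]},{"offset":[0.415,-0.015,-0.175],"twist":[0,0,0]},{"offset":[0.46,-0.015,-0.175],"twist":[0,0,0]},{"offset":[0.505,-0.02,-0.175],"twist":[0,0,0]},{"offset":[0.55,-0.02,-0.175],"twist":[0,0,0]},{"offset":[0.59,-0.02,-0.175],"twist":[0,0,0]},{"offset":[0.62,-0.02,-0.175],"twist":[0,0,0]},{"offset":[0.637,-0.02,-0.175],"twist":[0,0,0]},{"offset":[0.637,-0.02,-0.175],"twist":[0,0,0]}]'
python3 - <<'E'
from h import *
o=st()
for th in(45,65):
  q=R.from_rotvec(np.radians(-th)*np.array([-np.sin(np.radians(-3)),np.cos(np.radians(-3)),0]))*down(87)
  go([.586,.31,.33],q,o,th)
im=get_image("wrist");s=get_image("scene")
cv2.imwrite("pics/w3.png",np.vstack([im[:,:,::-1][:280,100:500],s[0:220,240:640,::-1]]))
E
```

```text
t: 9.3
tool_pos: [0.5606, 0.3103, 0.3403]
tool_rot: [2.267, 2.174, -0.0]
contact_force: [0.4, -0.5, -5.6]
opening: 0.0389
grip_force: 102.3
t 9.30 pos [0.5606 0.3103 0.3403] x [ 0.04  1.   -0.  ] z [ 0. -0. -1.] F [ 0.4 -0.5 -5.6] open 0.0389 grip 102.3 q [ 0.39  0.05  1.44 -0.    1.65  0.43]
45 offset [0.0008, 0.0254, 0.0103] twist [-45.0, -0.2, 0.6] dist 0.027 ang 45
65 offset [0.0008, 0.0254, 0.0103] twist [-65.0, -0.3, 0.6] dist 0.027 ang 65
```

View pics/w3.png

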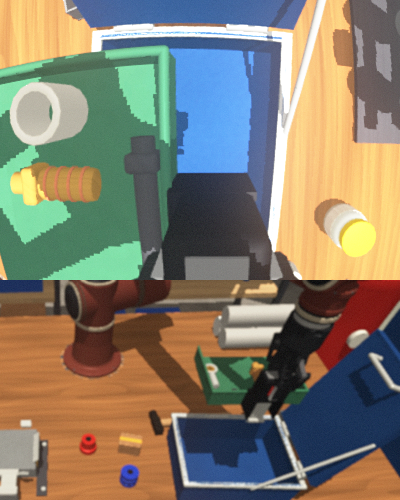

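```bash
python3 -m crank '[{"offset":[0,0.005,0.002],"twist":[-6,0,0]},{"offset":[0,0.01,0.004],"twist":[-13,0,0]},{"offset":[0,0.015,0.006],"twist":[-21,0,0]},{"offset":[0,0.02,0.008],"twist":[-29,0,0]},{"offset":[0,0.025,0.01],"twist":[-37,0,0.6]},{"offset":[0,0.025,0.01],"twist":[-44,0,0.6]},{"offset":[0,0.025,0.01],"twist":[-50,0,0.6]},{"offset":[0,0.025,0.01],"twist":[-55,0,0.6]},{"offset":[0,0.025,0.01],"twist":[-60,0,0.6]},{"offset":[0,0.025,0.01],"twist":[-65,0,0.6]},{"offset":[0,0.025,0.01],"twist":[-65,0,0.6]},{"offset":[0,0.025,0.01],"twist":[-65,0,0.6]},{"offset":[0,0.025,0.01],"twist":[-65,0,0.6]},{"offset":[0,0.025,0.01],"twist":[-65,0,0.6]},{"offset":[0,0.025,0.01],"twist":[-65,0,0.6]},{"offset":[0,0.025,0.01],"twist":[-65,0,0.6]}]'
python3 - <<'E'
from h import *
o=st()
im=get_image("wrist");s=get_image("top")
cv2.imwrite("pics/w4.png",np.vstack([im[:,:,::-1][:280,100:500],s[100:320,0:400,::-1]]))
E
```

```text
t: 11.4
tool_pos: [0.5858, 0.3051, 0.3353]
tool_rot: [1.568, 1.491, 0.942]
contact_force: [-0.4, -0.5, -2.5]
opening: 0.039
grip_force: 104.7
t 11.40 pos [0.5858 0.3051 0.3353] x [0.04 1.   0.01] z [ 0.9  -0.04 -0.44] F [-0.4 -0.5 -2.5] open 0.0390 grip 104.7 q [ 0.59 -0.32  2.04 -1.02  0.67  1.23]
```

View pics/w4.png

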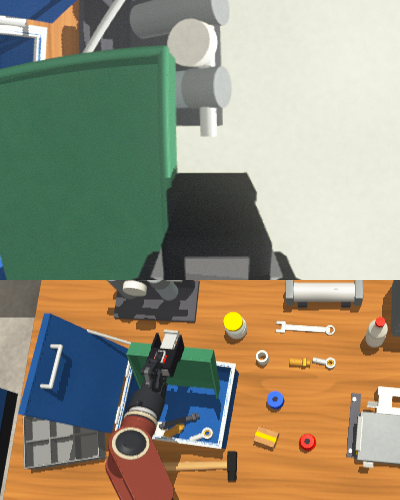

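Run:
```python
from h import *
o=st(); go([.56,.30,.345],down(87.5),o)
```

```text
t 11.50 pos [0.5858 0.3051 0.3352] x [0.04 1.   0.01] z [ 0.9  -0.04 -0.44] F [ 0.2  0.3 -2.9] open 0.0387 grip 104.7 q [ 0.59 -0.32  2.04 -1.02  0.67  1.23]
 offset [-0.0062, -0.0023, -0.0272] twist [64.1, -0.4, -0.3] dist 0.028 ang 64
```

```bash
python3 -m crank '[{"offset":[0,0,-0.01],"twist":[8,0,0]},{"offset":[0,0,-0.02],"twist":[17,0,0]},{"offset":[0,0,-0.027],"twist":[27,0,0]},{"offset":[-0.006,-0.002,-0.027],"twist":[37,0,0]},{"offset":[-0.006,-0.002,-0.027],"twist":[47,0,0]},{"offset":[-0.006,-0.002,-0.027],"twist":[57,0,0]},{"offset":[-0.006,-0.002,-0.027],"twist":[64.1,-0.4,-0.3]},{"offset":[-0.006,-0.002,-0.027],"twist":[64.1,-0.4,-0.3]},{"offset":[-0.006,-0.002,-0.027],"twist":[64.1,-0.4,-0.3]}]'
python3 - <<'E'
from h import *
o=st(); go([.5546,-.3283,.17],down(87.5),o)
im=get_image("wrist");s=get_image("top")
cv2.imwrite("pics/w5.png",np.vstack([im[:,:,::-1][:280,100:500],s[100:320,0:400,::-1]]))
E
```

```text
t: 12.62
tool_pos: [0.5604, 0.3001, 0.3452]
tool_rot: [2.269, 2.171, 0.002]
contact_force: [-0.2, 0.6, -1.7]
opening: 0.0391
grip_force: 104.3
t 12.62 pos [0.5604 0.3001 0.3452] x [ 0.04  1.   -0.  ] z [ 0. -0. -1.] F [-0.2  0.6 -1.7] open 0.0391 grip 104.3 q [ 0.38  0.03  1.44 -0.    1.66  0.42]
 offset [-0.628, 0.0217, 0.1753] twist [0.1, 0.0, -0.0] dist 0.652 ang 0
```

View pics/w5.png

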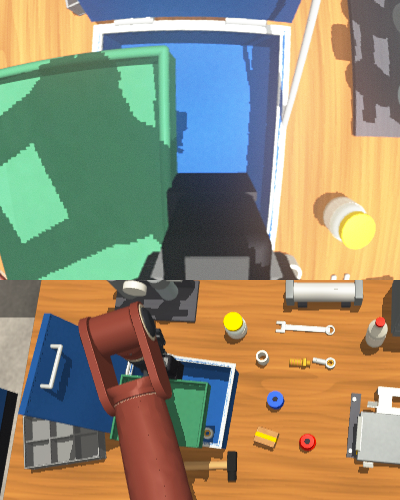

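```bash
python3 -m crank '[{"offset":[-0.02,0,0],"twist":[0,0,0]},{"offset":[-0.06,0,0],"twist":[0,0,0]},{"offset":[-0.11,0,0],"twist":[0,0,0]},{"offset":[-0.16,0,0],"twist":[0,0,0]},{"offset":[-0.215,0.005,0],"twist":[0,0,0]},{"offset":[-0.27,0.01,0],"twist":[0,0,0]},{"offset":[-0.325,0.012,0],"twist":[0,0,0]},{"offset":[-0.38,0.014,0.01],"twist":[0,0,0]},{"offset":[-0.435,0.016,0.03],"twist":[0,0,0]},{"offset":[-0.485,0.018,0.05],"twist":[0,0,0]},{"offset":[-0.53,0.02,0.07],"twist":[0,0,0]},{"offset":[-0.57,0.022,0.09],"twist":[0,0,0]},{"offset":[-0.6,0.022,0.11],"twist":[0,0,0]},{"offset":[-0.62,0.022,0.13],"twist":[0,0,0]},{"offset":[-0.628,0.022,0.15],"twist":[0,0,0]},{"offset":[-0.628,0.022,0.165],"twist":[0,0,0]},{"offset":[-0.628,0.022,0.165],"twist":[0,0,0]},{"offset":[-0.628,0.022,0.165],"twist":[0,0,0]}]'
python3 - <<'E'
from h import *
o=st(); go([.5546,-.3283,.1075],down(87.5),o)
s=get_image("top");cv2.imwrite("pics/t6.png",cv2.resize(s[120:320,60:460,::-1],None,fx=2,fy=2))
E
```

```text
t: 14.98
tool_pos: [0.5552, -0.3277, 0.1811]
tool_rot: [2.268, 2.172, 0.0]
contact_force: [0.3, 0.9, -2.9]
opening: 0.039
grip_force: 104.3
t 14.97 pos [ 0.5552 -0.3277  0.1811] x [ 0.04  1.   -0.  ] z [ 0. -0. -1.] F [ 0.3  0.9 -2.9] open 0.0390 grip 104.3 q [-0.65  0.13  1.61  0.    1.4  -0.61]
 offset [-0.0006, -0.0006, 0.0736] twist [0.1, 0.0, 0.0] dist 0.074 ang 0
```

View pics/t6.png

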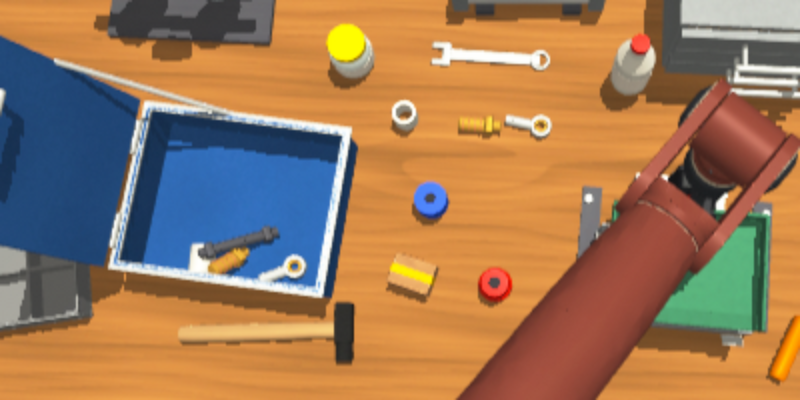

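```bash
python3 -m crank '[{"offset":[-0.001,-0.001,0.02],"twist":[0,0,0]},{"offset":[-0.001,-0.001,0.035],"twist":[0,0,0]},{"offset":[-0.001,-0.001,0.045],"twist":[0,0,0]},{"offset":[-0.001,-0.001,0.053],"twist":[0,0,0]},{"offset":[-0.001,-0.001,0.06],"twist":[0,0,0]},{"offset":[-0.001,-0.001,0.066],"twist":[0,0,0]},{"offset":[-0.001,-0.001,0.07],"twist":[0,0,0]},{"offset":[-0.001,-0.001,0.073],"twist":[0,0,0]},{"offset":[-0.001,-0.001,0.073],"twist":[0,0,0]},{"offset":[-0.001,-0.001,0.073],"twist":[0,0,0]}]'
```

```text
t: 16.27
tool_pos: [0.5537, -0.3293, 0.1075]
tool_rot: [2.27, 2.171, 0.0]
contact_force: [0.5, -0.3, -2.3]
opening: 0.039
grip_force: 104.5
```

```bash
python3 -m crank '[{"offset":[0,0,0.001],"twist":[0,0,0]},{"offset":[0,0,0.002],"twist":[0,0,0]},{"offset":[0,0,0.003],"twist":[0,0,0]},{"offset":[0,0,0.003],"twist":[0,0,0]}]'
```

```text
t: 16.77
tool_pos: [0.5539, -0.3293, 0.1074]
tool_rot: [2.27, 2.172, -0.001]
contact_force: [-3.8, 4.4, 10.5]
opening: 0.039
grip_force: 106.3
```

```bash
python3 -m crank '[{"offset":[0,0,0],"twist":[0,0,0]},{"offset":[0,0,0],"twist":[0,0,0]},{"offset":[0,0,0],"twist":[0,0,0]},{"offset":[0,0,0],"twist":[0,0,0]},{"offset":[0,0,0],"twist":[0,0,0]}]' 1 60
python3 -m crank '[{"offset":[0,0,-0.03],"twist":[0,0,0]},{"offset":[0,0,-0.07],"twist":[0,0,0]},{"offset":[0,-0.03,-0.12],"twist":[0,0,0]},{"offset":[0,-0.05,-0.17],"twist":[0,0,0]},{"offset":[0,-0.05,-0.22],"twist":[0,0,0]},{"offset":[0,-0.05,-0.22],"twist":[0,0,0]},{"offset":[0,-0.05,-0.22],"twist":[0,0,0]}]'
python3 - <<'E'
from h import *
o=st()
im=get_image("wrist")
for n in("button_front","button_rear"):
    d=cut_out(n,"wrist")[0];ys,xs=np.nonzero(d["region"]);P=at("wrist",np.c_[xs,ys],.135,o);print(n,round(d["confidence"],2),P.mean(0).round(4),P.min(0).round(3),P.max(0).round(3))
cv2.imwrite("pics/w7.png",cv2.resize(im[30:260,190:490,::-1],None,fx=2.5,fy=2.5))
E
```

```text
t: 17.4
tool_pos: [0.5535, -0.3293, 0.1041]
tool_rot: [-2.27, -2.172, 0.0]
contact_force: [0.1, -0.5, 0.1]
opening: 0.0853
grip_force: 0.0
t: 18.27
tool_pos: [0.5034, -0.3269, 0.3237]
tool_rot: [-2.27, -2.171, 0.0]
contact_force: [0.4, -0.6, 0.5]
opening: 0.0855
grip_force: 0.0
t 18.27 pos [ 0.5034 -0.3269  0.3237] x [0.04 1.   0.  ] z [-0.  0. -1.] F [ 0.4 -0.6  0.5] open 0.0855 grip 0.0 q [-0.7  -0.04  1.56 -0.    1.63 -0.66]
button_front 0.62 [ 0.5302 -0.3272] [ 0.524 -0.344] [ 0.537 -0.311]
button_rear 0.64 [ 0.5815 -0.3311] [ 0.578 -0.346] [ 0.585 -0.315]
```

View pics/w7.png

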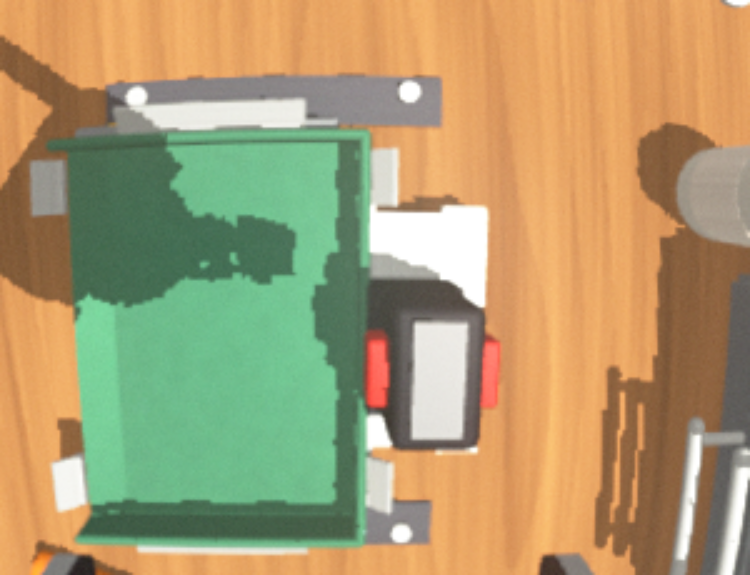

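```bash
python3 -m crank '[{"offset":[0.06,0.01,0],"twist":[0,0,0]},{"offset":[0.12,0.02,0],"twist":[0,0,0]},{"offset":[0.18,0.03,0],"twist":[0,0,0]},{"offset":[0.24,0.05,0],"twist":[0,0,0]},{"offset":[0.3,0.07,0],"twist":[0,0,0]},{"offset":[0.34,0.09,0],"twist":[0,0,0]},{"offset":[0.34,0.11,0],"twist":[0,0,-2.5]},{"offset":[0.34,0.11,0],"twist":[0,0,-2.5]},{"offset":[0.34,0.11,0],"twist":[0,0,-2.5]}]'
cat > look.py <<'E'
from h import *
def look(names,cam="wrist",lo=.3):
    o=get_obs();im=get_image(cam)
    for n,z in names.items():
        for d in cut_out(n,cam)[:4]:
            if d["confidence"]<lo: continue
            ys,xs=np.nonzero(d["region"]);P=at(cam,np.c_[xs,ys],z,o)
            (cx,cy),(w,h),a=cv2.minAreaRect((P*1000).astype(np.float32))
            print(n,"%.2f"%d["confidence"],np.round(d["rect"][:2]),"mean",P.mean(0).round(4),"mar",[round(v) for v in(cx,cy,w,h,a)])
    return im
E
python3 - <<'E'
from look import *
o=st()
im=look({"rod_end3_c":.012,"muffler2_c":.015,"sleeve2_c":.03,"piston_c":.03,"seal_kit_c":.03,"gland_c":.03})
cv2.imwrite("pics/w8.png",im[:,:,::-1])
E
```

```text
t: 19.55
tool_pos: [0.6279, 0.0075, 0.3231]
tool_rot: [-2.222, -2.218, 0.002]
contact_force: [0.2, -0.0, 0.5]
opening: 0.0851
grip_force: 0.0
t 19.55 pos [0.6279 0.0075 0.3231] x [0. 1. 0.] z [-0.  0. -1.] F [ 0.2 -0.   0.5] open 0.0851 grip 0.0 q [-0.11  0.02  1.49  0.    1.63 -0.1 ]
rod_end3_c 0.67 [346. 221.] mean [ 0.6768 -0.0926] mar [674, -90, 31, 74, 1]
muffler2_c 0.70 [347. 175.] mean [ 0.6715 -0.0146] mar [671, -15, 29, 70, 2]
sleeve2_c 0.77 [353.  93.] mean [0.6797 0.1017] mar [679, 101, 40, 38, 46]
piston_c 0.74 [260. 134.] mean [0.546  0.0516] mar [545, 52, 56, 50, 25]
piston_c 0.45 [417. 178.] mean [ 0.7782 -0.0133] mar [777, -19, 178, 39, 88]
seal_kit_c 0.70 [185. 124.] mean [0.4338 0.0708] mar [433, 70, 70, 63, 76]
gland_c 0.98 [192. 199.] mean [ 0.4281 -0.0499] mar [427, -50, 68, 49, 41]
```

View pics/w8.png

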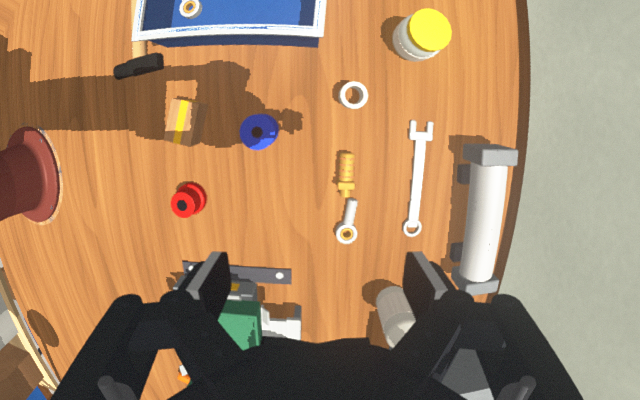

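```bash
python3 -m crank '[{"offset":[-0.01,0.03,0.05],"twist":[0,0,0]},{"offset":[-0.0175,0.043,0.1],"twist":[0,0,0]},{"offset":[-0.0175,0.043,0.16],"twist":[0,0,0]},{"offset":[-0.0175,0.043,0.22],"twist":[0,0,0]},{"offset":[-0.0175,0.043,0.26],"twist":[0,0,0]},{"offset":[-0.0175,0.043,0.29],"twist":[0,0,0]},{"offset":[-0.0175,0.043,0.31],"twist":[0,0,0]},{"offset":[-0.0175,0.043,0.319],"twist":[0,0,0]},{"offset":[-0.0175,0.043,0.319],"twist":[0,0,0]},{"offset":[-0.0175,0.043,0.319],"twist":[0,0,0]}]' 0.7 40
python3 -m crank '[{"offset":[0,0,0],"twist":[0,0,0]},{"offset":[0,0,0],"twist":[0,0,0]},{"offset":[0,0,0],"twist":[0,0,0]},{"offset":[0,0,0],"twist":[0,0,0]},{"offset":[0,0,0],"twist":[0,0,0]},{"offset":[0,0,0],"twist":[0,0,0]}]' 0 40
python3 -c "
from h import *
o=get_obs();print(at('wrist',[346,233],.01,dict(o,tool_pos=np.array([.6279,.0075,.3231]),tool_rot=np.array([-2.222,-2.218,.002]))))
go([.55,.29,.15],down(87),o)"
```

```text
t: 21.15
tool_pos: [0.6727, -0.0099, 0.007]
tool_rot: [2.221, 2.219, 0.003]
contact_force: [-0.0, -0.6, -0.7]
opening: 0.0599
grip_force: 0.0
t: 21.9
tool_pos: [0.672, -0.0097, 0.0061]
tool_rot: [2.222, 2.22, 0.001]
contact_force: [0.0, 0.5, 6.5]
opening: 0.0212
grip_force: 39.4
[[ 0.67508633 -0.11158216]]
 offset [0.2996, -0.1221, -0.144] twist [0.1, -0.0, 3.0] dist 0.354 ang 3
```

```bash
python3 -m crank '[{"offset":[0,0,-0.04],"twist":[0,0,0]},{"offset":[0,0,-0.1],"twist":[0,0,0]},{"offset":[0,0,-0.16],"twist":[0,0,0]},{"offset":[0.05,-0.02,-0.18],"twist":[0,0,0]},{"offset":[0.1,-0.04,-0.18],"twist":[0,0,0]},{"offset":[0.15,-0.06,-0.18],"twist":[0,0,0]},{"offset":[0.2,-0.08,-0.18],"twist":[0,0,0]},{"offset":[0.25,-0.1,-0.18],"twist":[0,0,0]},{"offset":[0.29,-0.12,-0.15],"twist":[0,0,0]},{"offset":[0.3,-0.122,-0.11],"twist":[0,0,3]},{"offset":[0.3,-0.122,-0.1],"twist":[0,0,3]},{"offset":[0.3,-0.122,-0.1],"twist":[0,0,3]}]'
python3 -m crank '[{"offset":[0,0,0],"twist":[0,0,0]},{"offset":[0,0,0],"twist":[0,0,0]},{"offset":[0,0,0],"twist":[0,0,0]},{"offset":[0,0,0],"twist":[0,0,0]}]' 0.7
python3 -c "
from h import *
o=st()
go([.674,-.109,.2],down(90),o);go([.674,-.109,.004],down(90),o)"
```

```text
t: 23.4
tool_pos: [0.5493, 0.2896, 0.1044]
tool_rot: [-2.279, -2.161, 0.003]
contact_force: [1.4, -0.3, -0.5]
opening: 0.0215
grip_force: 39.4
t: 23.9
tool_pos: [0.55, 0.2903, 0.1058]
tool_rot: [2.28, 2.161, 0.001]
contact_force: [0.3, 0.1, -0.1]
opening: 0.0599
grip_force: 0.0
t 23.90 pos [0.55   0.2903 0.1058] x [0.05 1.   0.  ] z [ 0.  0. -1.] F [ 0.3  0.1 -0.1] open 0.0599 grip 0.0 q [0.37 0.15 1.72 0.   1.27 0.42]
 offset [-0.3921, 0.1452, -0.0943] twist [0.0, -0.0, -3.1] dist 0.429 ang 3
 offset [-0.3922, 0.1451, 0.1017] twist [0.0, -0.0, -3.1] dist 0.430 ang 3
```

```bash
python3 -m crank '[{"offset":[0,0,-0.05],"twist":[0,0,0]},{"offset":[-0.03,0.01,-0.09],"twist":[0,0,0]},{"offset":[-0.08,0.03,-0.1],"twist":[0,0,0]},{"offset":[-0.14,0.05,-0.1],"twist":[0,0,0]},{"offset":[-0.2,0.07,-0.1],"twist":[0,0,0]},{"offset":[-0.25,0.09,-0.09],"twist":[0,0,0]},{"offset":[-0.3,0.11,-0.06],"twist":[0,0,0]},{"offset":[-0.35,0.13,-0.03],"twist":[0,0,-3]},{"offset":[-0.392,0.145,0],"twist":[0,0,-3]},{"offset":[-0.392,0.145,0.05],"twist":[0,0,-3]},{"offset":[-0.392,0.145,0.08],"twist":[0,0,-3]},{"offset":[-0.392,0.145,0.095],"twist":[0,0,-3]},{"offset":[-0.392,0.145,0.101],"twist":[0,0,-3]},{"offset":[-0.392,0.145,0.101],"twist":[0,0,-3]},{"offset":[-0.392,0.145,0.101],"twist":[0,0,-3]}]' 0.7
python3 -m crank '[{"offset":[0,0,0],"twist":[0,0,0]},{"offset":[0,0,0],"twist":[0,0,0]},{"offset":[0,0,0],"twist":[0,0,0]},{"offset":[0,0,0],"twist":[0,0,0]},{"offset":[0,0,0],"twist":[0,0,0]},{"offset":[0,0,0],"twist":[0,0,0]}]' 0 40
python3 -m crank '[{"offset":[0,0,-0.03],"twist":[0,0,0]},{"offset":[0,0,-0.08],"twist":[0,0,0]},{"offset":[0,0,-0.14],"twist":[0,0,0]},{"offset":[0,0,-0.18],"twist":[0,0,0]},{"offset":[0,0,-0.18],"twist":[0,0,0]}]' 
python3 -c "
from h import *
o=st()
go([.53,.27,.105],down(87),o)"
```

```text
t: 25.78
tool_pos: [0.675, -0.1089, 0.0061]
tool_rot: [2.22, 2.219, 0.002]
contact_force: [-0.2, 0.4, -0.3]
opening: 0.0597
grip_force: 0.0
t: 26.52
tool_pos: [0.6745, -0.1089, 0.0055]
tool_rot: [2.221, 2.22, 0.001]
contact_force: [-1.3, 0.7, 5.8]
opening: 0.032
grip_force: 40.0
t: 27.15
tool_pos: [0.676, -0.1094, 0.1893]
tool_rot: [2.217, 2.216, 0.007]
contact_force: [-0.4, 0.2, 0.0]
opening: 0.0316
grip_force: 39.8
t 27.15 pos [ 0.676  -0.1094  0.1893] x [ 0.  1. -0.] z [ 0.01 -0.   -1.  ] F [-0.4  0.2  0. ] open 0.0316 grip 39.8 q [-0.27  0.21  1.51  0.    1.41 -0.27]
 offset [0.3795, -0.1469, 0.0823] twist [0.5, 0.1, 3.0] dist 0.415 ang 3
```

```bash
python3 -m crank '[{"offset":[0.04,-0.015,0],"twist":[0,0,0]},{"offset":[0.1,-0.035,0],"twist":[0,0,0]},{"offset":[0.16,-0.06,0],"twist":[0,0,0]},{"offset":[0.22,-0.08,0],"twist":[0,0,0]},{"offset":[0.27,-0.1,0],"twist":[0,0,0]},{"offset":[0.32,-0.12,0],"twist":[0,0,0]},{"offset":[0.36,-0.14,0.02],"twist":[0,0,3]},{"offset":[0.38,-0.147,0.06],"twist":[0,0,3]},{"offset":[0.38,-0.147,0.08],"twist":[0,0,3]},{"offset":[0.38,-0.147,0.08],"twist":[0,0,3]}]'
python3 -m crank '[{"offset":[0,0,0],"twist":[0,0,0]},{"offset":[0,0,0],"twist":[0,0,0]},{"offset":[0,0,0],"twist":[0,0,0]},{"offset":[0,0,-0.04],"twist":[0,0,0]},{"offset":[0,0,-0.09],"twist":[0,0,0]},{"offset":[-0.05,0.03,-0.1],"twist":[0,0,0]},{"offset":[-0.1,0.07,-0.1],"twist":[0,0,0]},{"offset":[-0.14,0.11,-0.1],"twist":[0,0,0]},{"offset":[-0.16,0.13,-0.1],"twist":[0,0,0]},{"offset":[-0.16,0.13,-0.1],"twist":[0,0,0]}]' 0.8
python3 - <<'E'
from look import *
o=st()
im=look({"sleeve2_c":.042})
go([.679,.101,.01],down(87),o)
E
```

```text
t: 28.4
tool_pos: [0.5249, 0.27, 0.1006]
tool_rot: [-2.278, -2.16, 0.01]
contact_force: [-0.1, -0.1, -0.0]
opening: 0.0318
grip_force: 39.9
t: 29.65
tool_pos: [0.6491, 0.1033, 0.2044]
tool_rot: [-2.282, -2.159, -0.0]
contact_force: [-0.1, 0.1, 1.0]
opening: 0.0686
grip_force: 0.0
t 29.65 pos [0.6491 0.1033 0.2044] x [0.06 1.   0.  ] z [-0.  0. -1.] F [-0.1  0.1  1. ] open 0.0686 grip 0.0 q [0.04 0.14 1.56 0.   1.44 0.1 ]
sleeve2_c 0.80 [343. 180.] mean [0.6776 0.105 ] mar [677, 105, 37, 43, 31]
 offset [-0.0007, 0.03, 0.1943] twist [-0.0, -0.0, -0.2] dist 0.197 ang 0
```

```bash
python3 -m crank '[{"offset":[0,0.015,0.05],"twist":[0,0,0]},{"offset":[-0.001,0.029,0.1],"twist":[0,0,0]},{"offset":[-0.001,0.029,0.15],"twist":[0,0,0]},{"offset":[-0.001,0.029,0.18],"twist":[0,0,0]},{"offset":[-0.001,0.029,0.19],"twist":[0,0,0]},{"offset":[-0.001,0.029,0.19],"twist":[0,0,0]}]'
python3 -m crank '[{"offset":[0,0,0],"twist":[0,0,0]},{"offset":[0,0,0],"twist":[0,0,0]},{"offset":[0,0,0],"twist":[0,0,0]},{"offset":[0,0,0],"twist":[0,0,0]},{"offset":[0,0,0],"twist":[0,0,0]}]' 0 40
python3 -m crank '[{"offset":[0,0,-0.05],"twist":[0,0,0]},{"offset":[0,0,-0.11],"twist":[0,0,0]},{"offset":[0,0,-0.17],"twist":[0,0,0]},{"offset":[0.03,-0.03,-0.18],"twist":[0,0,0]},{"offset":[0.07,-0.07,-0.18],"twist":[0,0,0]},{"offset":[0.11,-0.1,-0.18],"twist":[0,0,0]},{"offset":[0.15,-0.12,-0.18],"twist":[0,0,0]},{"offset":[0.175,-0.13,-0.15],"twist":[0,0,0]},{"offset":[0.175,-0.13,-0.1],"twist":[0,0,0]},{"offset":[0.175,-0.13,-0.09],"twist":[0,0,0]},{"offset":[0.175,-0.13,-0.09],"twist":[0,0,0]}]'
```

```text
t: 30.5
tool_pos: [0.6768, 0.1032, 0.0145]
tool_rot: [-2.278, -2.163, 0.0]
contact_force: [-0.1, -0.3, -0.2]
opening: 0.0682
grip_force: 0.0
t: 31.12
tool_pos: [0.6789, 0.1023, 0.0169]
tool_rot: [2.278, 2.16, 0.005]
contact_force: [0.3, 1.1, 6.6]
opening: 0.037
grip_force: 40.6
t: 32.5
tool_pos: [0.5565, 0.2834, 0.1041]
tool_rot: [-2.28, -2.161, 0.002]
contact_force: [0.7, -0.6, 0.1]
opening: 0.0367
grip_force: 40.3
```

```bash
python3 -m crank '[{"offset":[0,0,0],"twist":[0,0,0]},{"offset":[0,0,0],"twist":[0,0,0]},{"offset":[0,0,0],"twist":[0,0,0]},{"offset":[0,0,-0.05],"twist":[0,0,0]},{"offset":[0,0,-0.11],"twist":[0,0,0]},{"offset":[-0.04,-0.01,-0.15],"twist":[0,0,0]},{"offset":[-0.1,-0.03,-0.18],"twist":[0,0,0]},{"offset":[-0.16,-0.05,-0.18],"twist":[0,0,0]},{"offset":[-0.21,-0.07,-0.18],"twist":[0,0,0]},{"offset":[-0.26,-0.08,-0.18],"twist":[0,0,0]},{"offset":[-0.26,-0.08,-0.18],"twist":[0,0,0]},{"offset":[-0.26,-0.08,-0.18],"twist":[0,0,0]}]' 1
python3 - <<'E'
from look import *
o=st()
im=look({"piston_c":.044,"seal_kit_c":.042,"gland_c":.046})
s=get_image("top")
cv2.imwrite("pics/w9.png",np.vstack([im[:270,100:580,::-1],s[140:320,80:560,::-1]]))
for n in("rod_end3_c","muffler2_c","sleeve2_c"):
  for d in cut_out(n,"top")[:3]: print(n,round(d["confidence"],2),np.round(d["rect"][:2]))
E
```

```text
t: 34.0
tool_pos: [0.4631, 0.0284, 0.2847]
tool_rot: [2.28, 2.161, 0.001]
contact_force: [-0.7, -0.2, -0.2]
opening: 0.0852
grip_force: 0.0
t 34.00 pos [0.4631 0.0284 0.2847] x [0.05 1.   0.  ] z [ 0.  0. -1.] F [-0.7 -0.2 -0.2] open 0.0852 grip 0.0 q [-0.1  -0.37  1.9   0.    1.61 -0.05]
piston_c 0.81 [378. 146.] mean [0.5433 0.053 ] mar [544, 54, 49, 56, 43]
seal_kit_c 0.70 [288. 137.] mean [0.4314 0.0721] mar [431, 72, 66, 47, 75]
seal_kit_c 0.51 [296. 224.] mean [ 0.4261 -0.0448] mar [427, -46, 59, 50, 87]
gland_c 0.91 [293. 224.] mean [ 0.4261 -0.0432] mar [425, -43, 61, 50, 56]
gland_c 0.39 [285.  11.] mean [0.4374 0.2355] mar [437, 235, 21, 31, 84]
gland_c 0.32 [350.  29.] mean [0.5239 0.2104] mar [521, 210, 84, 296, 90]
rod_end3_c 0.44 [197. 228.]
muffler2_c 0.74 [200. 215.]
sleeve2_c 0.75 [204. 196.]
```

View pics/w9.png

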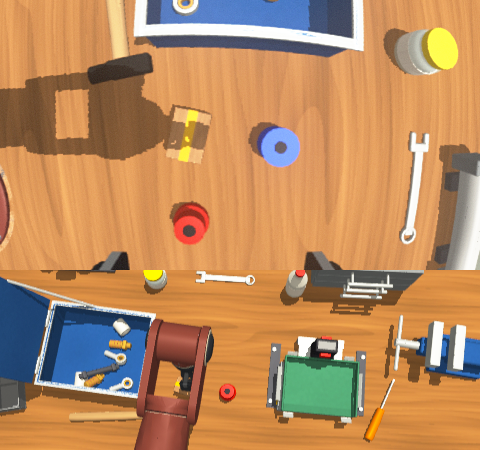

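Run:
```python
from h import *
o=get_obs()
go([.422,-.051,.022],down(87.5),o)
```

```text
offset [-0.082, -0.0367, 0.2621] twist [-0.0, -0.0, -0.5] dist 0.277 ang 0
```

```bash
python3 -m crank '[{"offset":[-0.03,-0.01,0.05],"twist":[0,0,0]},{"offset":[-0.06,-0.03,0.1],"twist":[0,0,0]},{"offset":[-0.082,-0.037,0.15],"twist":[0,0,0]},{"offset":[-0.082,-0.037,0.2],"twist":[0,0,0]},{"offset":[-0.082,-0.037,0.24],"twist":[0,0,0]},{"offset":[-0.082,-0.037,0.258],"twist":[0,0,0]},{"offset":[-0.082,-0.037,0.262],"twist":[0,0,0]},{"offset":[-0.082,-0.037,0.262],"twist":[0,0,0]}]'
python3 -m crank '[{"offset":[0,0,0],"twist":[0,0,0]},{"offset":[0,0,0],"twist":[0,0,0]},{"offset":[0,0,0],"twist":[0,0,0]},{"offset":[0,0,0],"twist":[0,0,0]},{"offset":[0,0,0],"twist":[0,0,0]}]' 0 40
python3 -m crank '[{"offset":[0,0,-0.03],"twist":[0,0,0]},{"offset":[0,0,-0.08],"twist":[0,0,0]},{"offset":[0,0,-0.13],"twist":[0,0,0]},{"offset":[0,0,-0.15],"twist":[0,0,0]},{"offset":[0,0,-0.15],"twist":[0,0,0]}]'
python3 - <<'E'
from h import *
o=st();t=np.radians(-2.5)
for ty in(-.07,0,.07): 
  p=np.array([.449,-.324])+np.array([np.cos(t)*.003-np.sin(t)*ty,np.sin(t)*.003+np.cos(t)*ty]);print(ty,p.round(4))
  go([*p,.074],down(87.5),o)
E
```

```text
t: 35.4
tool_pos: [0.4222, -0.0515, 0.0228]
tool_rot: [2.279, 2.162, 0.0]
contact_force: [0.8, -0.8, -1.0]
opening: 0.0853
grip_force: 0.0
t: 36.02
tool_pos: [0.4224, -0.0518, 0.0233]
tool_rot: [2.279, 2.161, 0.001]
contact_force: [-2.0, 1.5, 6.3]
opening: 0.0406
grip_force: 40.9
t: 36.65
tool_pos: [0.4226, -0.0518, 0.1738]
tool_rot: [2.277, 2.16, 0.003]
contact_force: [-0.5, -0.1, -0.8]
opening: 0.0406
grip_force: 40.8
t 36.65 pos [ 0.4226 -0.0518  0.1738] x [ 0.05  1.   -0.  ] z [ 0. -0. -1.] F [-0.5 -0.1 -0.8] open 0.0406 grip 40.8 q [-0.3  -0.42  2.12  0.    1.44 -0.24]
-0.07 [ 0.4489 -0.3941]
 offset [-0.3403, 0.0441, 0.1002] twist [0.2, 0.0, -0.5] dist 0.357 ang 1
0 [ 0.452  -0.3241]
 offset [-0.2703, 0.0434, 0.1002] twist [0.2, 0.0, -0.5] dist 0.292 ang 1
0.07 [ 0.4551 -0.2542]
 offset [-0.2003, 0.0427, 0.1001] twist [0.2, 0.0, -0.5] dist 0.228 ang 1
```

```bash
python3 -m crank '[{"offset":[-0.03,0.005,0],"twist":[0,0,0]},{"offset":[-0.08,0.01,0],"twist":[0,0,0]},{"offset":[-0.13,0.02,0],"twist":[0,0,0]},{"offset":[-0.18,0.025,0],"twist":[0,0,0]},{"offset":[-0.23,0.03,0],"twist":[0,0,0]},{"offset":[-0.28,0.04,0],"twist":[0,0,-0.5]},{"offset":[-0.32,0.044,0],"twist":[0,0,-0.5]},{"offset":[-0.34,0.044,0.02],"twist":[0,0,-0.5]},{"offset":[-0.34,0.044,0.055],"twist":[0,0,-0.5]},{"offset":[-0.34,0.044,0.085],"twist":[0,0,-0.5]},{"offset":[-0.34,0.044,0.097],"twist":[0,0,-0.5]},{"offset":[-0.34,0.044,0.101],"twist":[0,0,-0.5]},{"offset":[-0.34,0.044,0.101],"twist":[0,0,-0.5]},{"offset":[-0.34,0.044,0.101],"twist":[0,0,-0.5]}]'
python3 -m crank '[{"offset":[0,0,0],"twist":[0,0,0]},{"offset":[0,0,0],"twist":[0,0,0]},{"offset":[0,0,0],"twist":[0,0,0]},{"offset":[0,0,-0.02],"twist":[0,0,0]},{"offset":[0,0,-0.06],"twist":[0,0,0]},{"offset":[0,0,-0.12],"twist":[0,0,0]},{"offset":[0.03,0,-0.17],"twist":[0,0,0]},{"offset":[0.09,0,-0.2],"twist":[0,0,0]},{"offset":[0.15,0,-0.2],"twist":[0,0,0]},{"offset":[0.21,0,-0.2],"twist":[0,0,0]},{"offset":[0.27,0,-0.2],"twist":[0,0,0]},{"offset":[0.33,0,-0.2],"twist":[0,0,0]},{"offset":[0.39,0,-0.2],"twist":[0,0,0]},{"offset":[0.41,0,-0.2],"twist":[0,0,0]},{"offset":[0.41,0,-0.2],"twist":[0,0,0]}]' 0.8
python3 - <<'E'
from look import *
o=st()
im=look({"piston_c":.03,"seal_kit_c":.03,"gland_c":.03})
look({"gland_c":.07,"piston_c":.022,"seal_kit_c":.021},"top")
cv2.imwrite("pics/t10.png",im[:,:,::-1])
go([.545,.051,.012],down(87.5),o);go([.428,.072,.012],down(75),o)
E
```

```text
t: 38.4
tool_pos: [0.4474, -0.3932, 0.0713]
tool_rot: [-2.269, -2.171, 0.0]
contact_force: [-1.8, 0.5, 2.0]
opening: 0.0406
grip_force: 41.3
t: 40.28
tool_pos: [0.4658, 0.0174, 0.2728]
tool_rot: [2.265, 2.174, 0.002]
contact_force: [0.4, -1.2, -0.1]
opening: 0.0686
grip_force: 0.0
t 40.27 pos [0.4658 0.0174 0.2728] x [ 0.04  1.   -0.  ] z [ 0. -0. -1.] F [ 0.4 -1.2 -0.1] open 0.0686 grip 0.0 q [-0.12 -0.36  1.92 -0.    1.59 -0.08]
piston_c 0.58 [378. 141.] mean [0.5463 0.0518] mar [546, 51, 51, 56, 89]
seal_kit_c 0.75 [287. 129.] mean [0.4304 0.0707] mar [430, 70, 68, 51, 73]
gland_c 0.71 [421. 260.] mean [ 0.4437 -0.3886] mar [444, -388, 50, 50, 1]
piston_c 0.43 [399. 249.] mean [ 0.4642 -0.3299] mar [485, -333, 234, 241, 88]
seal_kit_c 0.65 [265. 257.] mean [0.4245 0.0775] mar [427, 73, 71, 51, 74]
 offset [0.0369, 0.0772, 0.261] twist [0.1, 0.0, 0.1] dist 0.275 ang 0
 offset [0.053, -0.0406, 0.2607] twist [0.1, -0.0, 12.6] dist 0.269 ang 13
```

```bash
python3 -m crank '[{"offset":[0.01,0.03,0.05],"twist":[0,0,0]},{"offset":[0.03,0.06,0.1],"twist":[0,0,0]},{"offset":[0.037,0.078,0.15],"twist":[0,0,0]},{"offset":[0.037,0.078,0.2],"twist":[0,0,0]},{"offset":[0.037,0.078,0.24],"twist":[0,0,0]},{"offset":[0.037,0.078,0.257],"twist":[0,0,0]},{"offset":[0.037,0.078,0.261],"twist":[0,0,0]},{"offset":[0.037,0.078,0.261],"twist":[0,0,0]}]' 0.85
python3 -m crank '[{"offset":[0,0,0],"twist":[0,0,0]},{"offset":[0,0,0],"twist":[0,0,0]},{"offset":[0,0,0],"twist":[0,0,0]},{"offset":[0,0,0],"twist":[0,0,0]},{"offset":[0,0,0],"twist":[0,0,0]}]' 0 40
python3 -m crank '[{"offset":[0,0,-0.03],"twist":[0,0,0]},{"offset":[0,0,-0.08],"twist":[0,0,0]},{"offset":[0,0,-0.13],"twist":[0,0,0]},{"offset":[0,0,-0.16],"twist":[0,0,0]},{"offset":[0,0,-0.16],"twist":[0,0,0]}]'
python3 - <<'E'
from h import *
o=st();go([.4551,-.2542,.062],down(87.5),o)
E
```

```text
t: 41.68
tool_pos: [0.5466, 0.0495, 0.0118]
tool_rot: [2.269, 2.17, 0.003]
contact_force: [-0.0, -0.0, -0.2]
opening: 0.0726
grip_force: 0.0
t: 42.3
tool_pos: [0.5469, 0.0497, 0.0124]
tool_rot: [2.268, 2.17, 0.003]
contact_force: [-0.9, -0.3, 5.9]
opening: 0.0489
grip_force: 42.1
t: 42.92
tool_pos: [0.5472, 0.0497, 0.1735]
tool_rot: [2.267, 2.169, 0.007]
contact_force: [-0.1, 0.2, -0.7]
opening: 0.0489
grip_force: 41.9
t 42.92 pos [0.5472 0.0497 0.1735] x [0.04 1.   0.  ] z [ 0.01 -0.   -1.  ] F [-0.1  0.2 -0.7] open 0.0489 grip 41.9 q [-0.04 -0.09  1.85  0.    1.37 -0.  ]
 offset [-0.3077, -0.0793, 0.1109] twist [0.4, -0.0, -0.0] dist 0.337 ang 0
```

```bash
python3 -m crank '[{"offset":[-0.03,-0.01,0],"twist":[0,0,0]},{"offset":[-0.08,-0.025,0],"twist":[0,0,0]},{"offset":[-0.13,-0.04,0],"twist":[0,0,0]},{"offset":[-0.18,-0.055,0],"twist":[0,0,0]},{"offset":[-0.23,-0.07,0],"twist":[0,0,0]},{"offset":[-0.28,-0.079,0],"twist":[0.4,0,0]},{"offset":[-0.308,-0.079,0.02],"twist":[0.4,0,0]},{"offset":[-0.308,-0.079,0.06],"twist":[0.4,0,0]},{"offset":[-0.308,-0.079,0.095],"twist":[0.4,0,0]},{"offset":[-0.308,-0.079,0.107],"twist":[0.4,0,0]},{"offset":[-0.308,-0.079,0.112],"twist":[0.4,0,0]},{"offset":[-0.308,-0.079,0.112],"twist":[0.4,0,0]},{"offset":[-0.308,-0.079,0.112],"twist":[0.4,0,0]}]'
python3 -m crank '[{"offset":[0,0,0],"twist":[0,0,0]},{"offset":[0,0,0],"twist":[0,0,0]},{"offset":[0,0,0],"twist":[0,0,0]},{"offset":[0,0,-0.02],"twist":[0,0,0]},{"offset":[0,0,-0.06],"twist":[0,0,0]},{"offset":[0,0,-0.12],"twist":[0,0,0]},{"offset":[0.03,0,-0.17],"twist":[0,0,0]},{"offset":[0.09,0,-0.2],"twist":[0,0,0]},{"offset":[0.15,0,-0.2],"twist":[0,0,0]},{"offset":[0.21,-0.01,-0.2],"twist":[0,0,0]},{"offset":[0.27,-0.02,-0.2],"twist":[0,0,0]},{"offset":[0.3,-0.02,-0.2],"twist":[0,0,0]},{"offset":[0.3,-0.02,-0.2],"twist":[0,0,0]}]' 0.8
python3 - <<'E'
from look import *
o=st()
im=look({"seal_kit_c":.03})
look({"gland_c":.07,"piston_c":.07,"seal_kit_c":.021},"top")
go([.429,.071,.012],down(74.5),o)
E
```

```text
t: 44.55
tool_pos: [0.4523, -0.2541, 0.0602]
tool_rot: [-2.264, -2.167, 0.009]
contact_force: [-7.7, 4.6, 15.2]
opening: 0.049
grip_force: 43.5
t: 46.18
tool_pos: [0.4472, 0.0476, 0.2582]
tool_rot: [-2.262, -2.172, 0.008]
contact_force: [-0.0, 0.2, -0.5]
opening: 0.0683
grip_force: 0.0
t 46.17 pos [0.4472 0.0476 0.2582] x [0.04 1.   0.  ] z [-0.01  0.   -1.  ] F [-0.   0.2 -0.5] open 0.0683 grip 0.0 q [-0.06 -0.4   1.96 -0.    1.58 -0.02]
seal_kit_c 0.64 [302. 153.] mean [0.4305 0.0708] mar [430, 71, 69, 48, 74]
gland_c 0.82 [420. 258.] mean [ 0.4442 -0.3921] mar [445, -392, 44, 51, 3]
piston_c 0.64 [376. 255.] mean [ 0.4494 -0.2509] mar [449, -252, 47, 53, 47]
seal_kit_c 0.41 [405. 224.] mean [ 0.5457 -0.3436] mar [545, -343, 16, 31, 3]
 offset [0.0226, -0.0173, 0.2463] twist [-0.4, 0.0, 13.2] dist 0.248 ang 13
```

```bash
python3 -m crank '[{"offset":[0.01,-0.01,0.04],"twist":[0,0,7]},{"offset":[0.023,-0.017,0.09],"twist":[-0.4,0,13]},{"offset":[0.023,-0.017,0.14],"twist":[-0.4,0,13]},{"offset":[0.023,-0.017,0.19],"twist":[-0.4,0,13]},{"offset":[0.023,-0.017,0.23],"twist":[-0.4,0,13]},{"offset":[0.023,-0.017,0.243],"twist":[-0.4,0,13]},{"offset":[0.023,-0.017,0.246],"twist":[-0.4,0,13]},{"offset":[0.023,-0.017,0.246],"twist":[-0.4,0,13]}]' 0.85
python3 -m crank '[{"offset":[0,0,0],"twist":[0,0,0]},{"offset":[0,0,0],"twist":[0,0,0]},{"offset":[0,0,0],"twist":[0,0,0]},{"offset":[0,0,0],"twist":[0,0,0]},{"offset":[0,0,0],"twist":[0,0,0]}]' 0 30
python3 -m crank '[{"offset":[0,0,-0.03],"twist":[0,0,0]},{"offset":[0,0,-0.08],"twist":[0,0,0]},{"offset":[0,0,-0.13],"twist":[0,0,0]},{"offset":[0,0,-0.16],"twist":[0,0,0]},{"offset":[0,0,-0.16],"twist":[0,0,0]}]'
python3 - <<'E'
from h import *
o=st();go([.452,-.3235,.0625],down(87.5),o)
E
```

```text
t: 47.48
tool_pos: [0.4313, 0.0697, 0.0142]
tool_rot: [2.5, 1.899, 0.003]
contact_force: [0.6, -0.7, -0.6]
opening: 0.0724
grip_force: 0.0
t: 48.1
tool_pos: [0.4312, 0.0699, 0.0141]
tool_rot: [2.5, 1.9, 0.002]
contact_force: [-1.2, -0.5, 5.8]
opening: 0.0458
grip_force: 33.1
t: 48.72
tool_pos: [0.4315, 0.07, 0.1754]
tool_rot: [2.498, 1.898, 0.007]
contact_force: [0.5, 0.4, -1.1]
opening: 0.0451
grip_force: 32.3
t 48.73 pos [0.4315 0.07   0.1754] x [0.27 0.96 0.  ] z [ 0.01 -0.   -1.  ] F [ 0.5  0.4 -1.1] open 0.0451 grip 32.3 q [-0.01 -0.39  2.1  -0.    1.43  0.26]
 offset [-0.3738, 0.1245, 0.1133] twist [0.3, -0.0, -13.0] dist 0.410 ang 13
```

```bash
python3 -m crank '[{"offset":[-0.03,0.01,0],"twist":[0,0,-2]},{"offset":[-0.08,0.03,0],"twist":[0,0,-5]},{"offset":[-0.13,0.05,0],"twist":[0,0,-8]},{"offset":[-0.18,0.065,0],"twist":[0,0,-11]},{"offset":[-0.23,0.08,0],"twist":[0,0,-13]},{"offset":[-0.28,0.095,0],"twist":[0,0,-13]},{"offset":[-0.33,0.11,0],"twist":[0,0,-13]},{"offset":[-0.36,0.12,0],"twist":[0,0,-13]},{"offset":[-0.372,0.124,0.01],"twist":[0.3,0,-13]},{"offset":[-0.372,0.124,0.04],"twist":[0.3,0,-13]},{"offset":[-0.372,0.124,0.08],"twist":[0.3,0,-13]},{"offset":[-0.372,0.124,0.103],"twist":[0.3,0,-13]},{"offset":[-0.372,0.124,0.11],"twist":[0.3,0,-13]},{"offset":[-0.372,0.124,0.112],"twist":[0.3,0,-13]},{"offset":[-0.372,0.124,0.112],"twist":[0.3,0,-13]}]'
python3 -m crank '[{"offset":[0,0,0],"twist":[0,0,0]},{"offset":[0,0,0],"twist":[0,0,0]},{"offset":[0,0,0],"twist":[0,0,0]},{"offset":[0,0,-0.02],"twist":[0,0,0]},{"offset":[0,0,-0.06],"twist":[0,0,0]},{"offset":[0,0,-0.12],"twist":[0,0,0]},{"offset":[0,0,-0.18],"twist":[0,0,0]},{"offset":[0,0,-0.24],"twist":[0,0,0]},{"offset":[0,0,-0.26],"twist":[0,0,0]},{"offset":[0,0,-0.26],"twist":[0,0,0]}]' 0.75
python3 - <<'E'
from look import *
o=st();im=get_image("wrist");s=get_image("top")
for n in("button_front","button_rear"):
    d=cut_out(n,"wrist")[0];ys,xs=np.nonzero(d["region"]);P=at("wrist",np.c_[xs,ys],.135,o);print(n,round(d["confidence"],2),P.mean(0).round(4),P.min(0).round(3),P.max(0).round(3))
cv2.imwrite("pics/w11.png",np.vstack([im[:280,100:580,::-1],s[80:320,80:560,::-1]]))
E
```

```text
t: 50.6
tool_pos: [0.449, -0.3199, 0.0618]
tool_rot: [-2.263, -2.168, 0.006]
contact_force: [-7.1, 5.7, 14.3]
opening: 0.0456
grip_force: 34.4
t: 51.85
tool_pos: [0.4515, -0.3222, 0.3234]
tool_rot: [2.27, 2.171, -0.006]
contact_force: [-0.1, -0.7, -1.4]
opening: 0.0638
grip_force: 0.0
t 51.85 pos [ 0.4515 -0.3222  0.3234] x [ 0.04  1.   -0.  ] z [-0. -0. -1.] F [-0.1 -0.7 -1.4] open 0.0638 grip 0.0 q [-0.75 -0.15  1.66 -0.    1.63 -0.71]
button_front 0.72 [ 0.5296 -0.3295] [ 0.521 -0.346] [ 0.537 -0.312]
button_rear 0.68 [ 0.5835 -0.333 ] [ 0.58  -0.347] [ 0.587 -0.318]
```

View pics/w11.png

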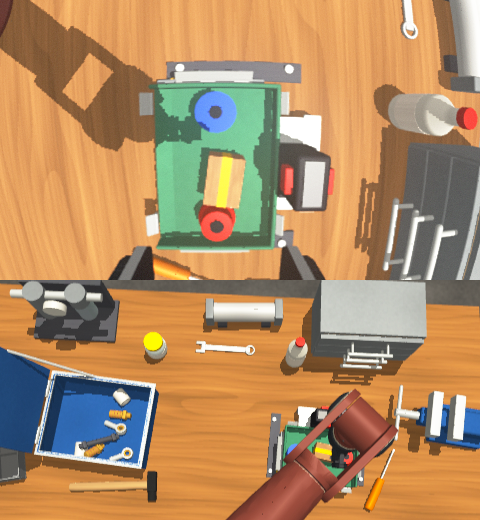

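```bash
python3 -c "
from station import *
print(finish_job())"
```

```text
the job is handed in; nothing more can be done
None
```

The job is handed in at about 52 s. All seven worn parts are in the bin, the tray is back on its dock with both buttons sprung out, and the piston, seal-kit carton and gland stand in it; no end cap was there, and I did not touch the tools or bottles.

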